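# Put the gatehouse away through the tote's dust flap

## Robot

A 6-joint arm with a two-finger parallel gripper is mounted at the origin on the work surface. World frame = base frame: x ahead of the robot, y to its left, z up, the work surface at z = 0. Lengths are in mm, angles in rad, forces in N, time in s.
With the tool pointing down it reaches from about 200 to 875 mm from the base axis. Payload 3.4 kg.
Tool frame: the origin (TCP) lies on the centre line of the jaws, within the pads' length; the fingertips stand 22 mm ahead of it and the grasp point (between the pads) lies 3 mm ahead of it; z points along the fingers, y is the line along which they close (so a half turn about z gives the same grasp; the last joint's range is limited). The gripper opens to 94 mm and grips with 3 to 60 N. Pads are 16 mm wide; open, the fingers measure 119 mm over their backs; the gripper's body (75 mm by 177 mm) begins 78 mm behind the grasp point.
Start: joints at [-1.426, 0.276, 1.505, -0, 1.361, -0.121], TCP at [151.039, -554.843, 227.493] pointing down, gripper open.
Joint ranges: [-2.89, 2.89], [-0.75, 2.08], [0.22, 2.7], [-1.18, 4.32], [0.11, 2.71], [-2.7, 2.7]. Speed limits (rad/s): [2.57, 2.57, 3.14, 3.14, 3.14, 3.14].

## Interface

Orientations are given as a rotation vector (axis times angle).
In Python, from plant import arm, read_camera, calibration, hand_in gives the robot as it stands. Calls block until the motion is done:
- arm.reach(position, orientation): joint-space move of the TCP to a pose.
- arm.move_l(position, rotation=None, rate=150, f_stop=None): straight line of the TCP; rotation=None keeps the orientation; rate is the mean speed in mm/s. With f_stop (N) it stops when the force on the tool has changed by that much, and returns True; else False.
- arm.move_joints(angles): joint-space move.
- arm.release() and arm.gripper_close(): open the fingers fully, or close them until they stop; the grip force is fixed at half the most.
- arm.pause(seconds).
- arm.inverse_kinematics(position, orientation): joint angles nearest the present ones, or None.
- arm.read_state(): the state.
- read_camera(name): name is "scene" or "top" or "wrist"; returns the picture (400x640x3 uint8, red, green, blue); there is no depth.
- calibration(name): a dict with "camera_matrix" (3x3 intrinsics, pixels), "rvec" (rotation vector, rad) and "tvec" (3), from world to camera coordinates, as OpenCV has them. Camera axes: x right, y down, z forward; pixel columns grow to the right and rows downward; lengths in mm; the calibration is good to about 2 mm. A picture is of the moment at which its call begins: read the wrist's pose just before it. calibration takes no time and is no camera call; for the wrist camera it gives the pose at the moment of the call.
A pose or a line that the arm cannot do raises arm.MotionError and nothing moves.
- hand_in(): hands the job in; it is judged then, once.
The state is a dict: "clock": time; "q": joint angles; "qvel": joint speeds; "effort": joint torques, N m; "eef_pos": TCP position; "eef_rot": TCP orientation; "ft_force": force on the tool from outside, world axes, zero at the start; "torque": the same for the moment, N m; "width": opening from 0.0 (shut) to 1.0 (fully open); "finger_force": force on a finger pad.
Only numpy, scipy, OpenCV 4.12 (cv2) and the standard library are available. Lean on these libraries where they do the work, as an engineer would, in place of code of your own. Each camera call takes 0.05 s, during which the arm holds its last target. There are 200 camera calls.

## Task

Put the model gatehouse away in the clear tote: with the gatehouse standing upright and its plain back leading, push it across the board and through the orange self-closing flap, so that the gatehouse itself opens the flap and then tips over the board's edge to lie flat on its back in the tote, painted front up, with the flap shut behind it. The loose field wall is in the way: set or slide it aside so that it ends standing upright somewhere on the board. Do not touch the flap with the robot, and leave the fir copses, the boulders, the pond, the ruin and the hedges where they are.

Things in the scene. Friction and masses are not known exactly. Their poses are not given: they have to be found in the camera images.
- board: Framed gaming board, a flat tan slab 340 mm (its x) by 840 mm (its y) lying on the table, its playing surface 60 mm above the table; origin at the centre of its underside, x towards the tote. Fixed. Its +x edge is the step: beyond it the floor inside the tote is 53 mm lower.
- tote: Clear fixed box with blue lid rim, on the table against the board's +x edge. Origin at table level, middle of the front wall's foot, 1 mm past the board's edge; x into the tote, y along its front. 200 long (x), 210 wide, 205 mm high, fixed clear lid, walls 4, floor 7 mm above the table. Front opening: y -72 to 72, from a sill 58 to 192 mm above the table, filled by the flap.
- flap (a joint): Orange see-through flap in the tote's front, 138 mm wide, 126 long, 3 thick, 50 g, on a level hinge at its top, 190 mm above the table, 6 mm behind the front wall's outside; lower edge 64 mm above the table. Angle in rad: 0 hanging shut, up to 1.5 swung into the tote. Swings inwards only, falls shut by weight and a weak spring (under 0.05 N m in all).
- flap_hinge (a point): Middle of the flap's hinge line; axes as the tote's.
- gatehouse: Grey model gatehouse, 0.3 to 0.54 kg, friction 0.5 to 0.7 (pushed above 30 mm it may topple): block 48 deep (x), 100 wide (y), 100 mm tall; solid to 84 mm, above that three full-depth battlements 20 mm wide at y = -40, 0, 40 mm. Origin: centre of its underside, z to its top. Painted front (brown arched gate, red shield) faces -x, plain back +x. Starts upright at one side, back turned up to 110 degrees from the board's x.
- gatehouse_mid (a point): Middle of the gatehouse, 50 mm above its underside; axes as the gatehouse's.
- wall: Loose piece of pale stone field wall, 0.2 kg, 120 mm long (its y), 30 mm thick (x), 55 mm tall, standing across the way to the flap; origin at the centre of its underside. May be moved; must end standing on the board.
- copse_a: Stand of three dark green firs on a round green base 86 mm across, 78 mm tall, beside the way to the flap; origin at the centre of its underside. Loose, leave in place.
- copse_b: The other stand of three firs on a round green base 86 mm across, 76 mm tall, near a far corner of the board; origin at the centre of its underside. Loose, leave in place.
- boulders: Heap of brown boulders about 85 mm by 65 mm, 55 mm tall, beside the way to the flap; origin under its middle. Loose, leave in place.
- pond: Flat round blue pond with green rim, 100 mm across, 5 mm thick (rim stones 10 mm), origin at the centre of its underside. Loose, leave in place.
- hedge_a: Dark green hedge, 100 mm long (its y), 22 mm thick, 37 mm tall, near the robot's side of the board; origin at the centre of its underside. Loose, leave in place.
- hedge_b: Olive green hedge of the same shape and size, near the robot's side of the board; origin at the centre of its underside. Loose, leave in place.
- ruin: Small grey ruined corner on a round green base 86 mm across, 66 mm tall, near a far corner of the board; origin at the centre of its underside. Loose, leave in place.

How it is judged:
By the outcome, as a careful person would: the job done as asked, in the order asked, and still so for the second after the job is handed in, with the robot touching nothing.
It also fails if it takes over 72 s, if anything falls off the work surface, if the arm or the gripper's body presses on something with over 40 N, if the wrist force passes 120 N, or if a joint passes its speed limit or range.

## Working session

There is one attempt and no reset: what is moved stays moved. The work goes in short steps, each a Python script; the robot and the scene stay as the last script left them, time stands still between calls to the robot, and variables do not carry over. Pictures are saved under pics/ and viewed, at most 10 in all, crops included, and the job is handed in when it is done.

```bash
ls; mkdir -p pics; python3 - <<'E'
from plant import arm, read_camera, calibration
import cv2,numpy as np
for n in("top","scene"):
    cv2.imwrite(f"pics/{n}0.png",read_camera(n)[:,:,::-1])
    c=calibration(n);print(n,c)
s=arm.read_state();print(s['clock'],s['eef_pos'],s['eef_rot'])
E
```

```text
pics
top {'camera_matrix': array([[447.96887284,   0.        , 316.98957631],
       [  0.        , 447.96887284, 196.52583289],
       [  0.        ,   0.        ,   1.        ]]), 'rvec': array([ 2.1433188 , -2.08978322,  0.21663759]), 'tvec': array([  -7.52315103,  554.42304601, 1301.87968167])}
scene {'camera_matrix': array([[429.53830568,   0.        , 316.47011148],
       [  0.        , 429.53830568, 196.18779159],
       [  0.        ,   0.        ,   1.        ]]), 'rvec': array([ 0.63090175,  2.49935658, -1.33940636]), 'tvec': array([ 457.41228203,  -38.75345586, 1422.1945715 ])}
0.1 [ 150.96196317 -554.36552077  226.73895638] [-3.11235465e+00 -4.16147720e-01  7.36547460e-05]
```

View pics/top0.png

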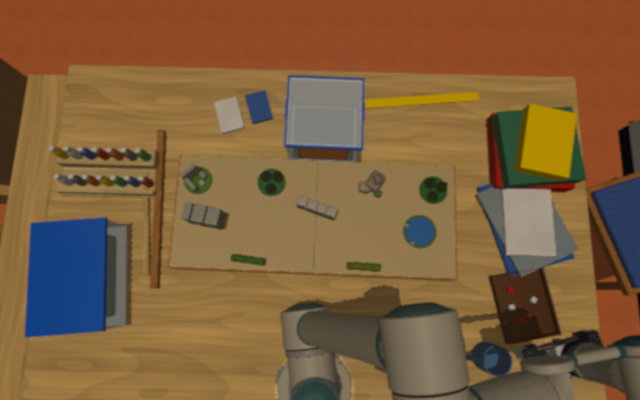

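View pics/scene0.png

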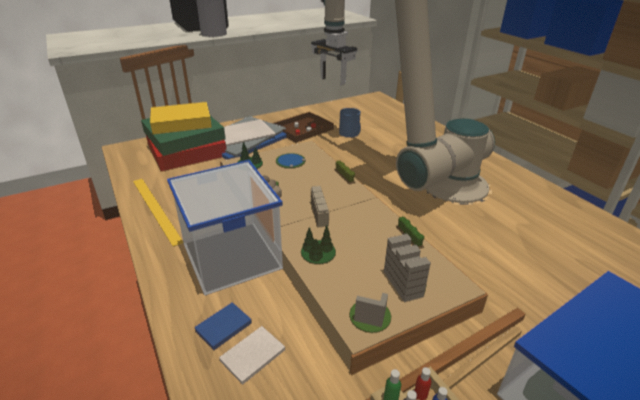

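```bash
cat > h.py <<'E'
import cv2,numpy as np
from plant import arm, read_camera, calibration, hand_in
def ray(n,px,z):
    "pixels -> world xy at height z"
    c=calibration(n);R=cv2.Rodrigues(c['rvec'])[0];K=c['camera_matrix'];o=-R.T@c['tvec']
    d=(R.T@np.linalg.inv(K)@np.c_[np.atleast_2d(px).astype(float),np.ones(len(np.atleast_2d(px)))].T).T
    return o[:2]+d[:,:2]*((z-o[2])/d[:,2:])
def proj(n,P):
    c=calibration(n);return cv2.projectPoints(np.array(P,float),c['rvec'],c['tvec'],c['camera_matrix'],None)[0][:,0]
E
python3 - <<'E'
from h import *
t=cv2.imread('pics/top0.png');s=cv2.imread('pics/scene0.png')
a=cv2.resize(t[145:285,165:465],None,fx=2.66,fy=2.66,interpolation=cv2.INTER_CUBIC)
b=cv2.resize(s[180:320,270:440],None,fx=3,fy=3,interpolation=cv2.INTER_CUBIC)
cv2.imwrite('pics/a.png',np.clip(a*1.5,0,255));cv2.imwrite('pics/b.png',np.clip(b*1.4,0,255))
E
```

```text
[ WARN:0@0.161] global loadsave.cpp:1063 imwrite_ Unsupported depth image for selected encoder is fallbacked to CV_8U.
```

View pics/a.png

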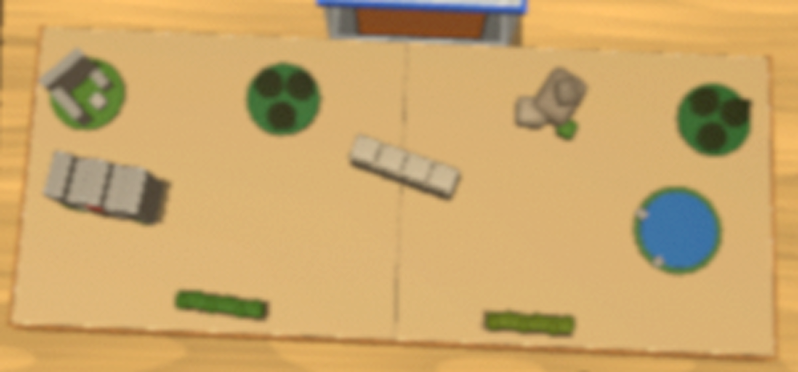

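View pics/b.png

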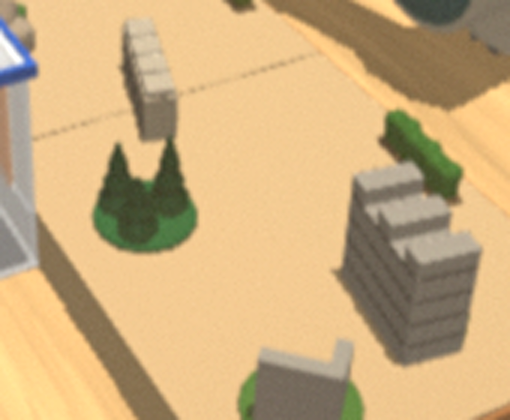

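```bash
python3 - <<'E'
from h import *
np.set_printoptions(precision=1,suppress=True)
f=lambda p:np.array(p,float)/2.66+[164.7,144.7]
def show(n,p,z):print(n,ray('top',f(p),z).tolist() and ray('top',f(p),z).round(1).tolist())
show('board TL TR BR BL',[(40,27),(770,56),(775,355),(10,324)],60)
show('gate TL BL BR TR',[(55,151),(45,193),(143,217),(153,170)],160)
show('wall TL BL BR TR',[(357,134),(349,158),(452,195),(461,172)],115)
show('copse_a',[(284,99),(247,99),(321,99)],62)
show('boulder L R B',[(515,115),(587,75),(567,138)],75)
show('hedge a L R TL',[(176,300),(268,308)],97); show('hedge b',[(485,322),(574,325)],97)
show('ruin,copseb,pond',[(87,93),(714,119),(677,230)],62)
p=np.array([(318,3),(525,10)])
show('tote rim front',p,205)
c=calibration('top');R=cv2.Rodrigues(c['rvec'])[0];print(-R.T@c['tvec'])
E
```

```text
board TL TR BR BL [[673.5, 431.7], [660.9, -412.1], [321.0, -405.2], [333.7, 435.4]]
gate TL BL BR TR [[509.7, 372.4], [465.1, 379.1], [442.6, 275.7], [492.2, 268.7]]
wall TL BL BR TR [[545.3, 59.0], [518.5, 66.8], [480.8, -45.6], [506.2, -55.0]]
copse_a [[594.9, 145.8], [593.8, 188.0], [596.0, 103.6]]
boulder L R B [[580.1, -116.8], [628.8, -198.3], [555.1, -175.4]]
hedge a L R TL [[362.1, 248.0], [356.1, 148.9]]
hedge b [[347.1, -84.0], [346.3, -179.4]]
ruin,copseb,pond [[596.1, 370.8], [584.2, -344.9], [455.9, -300.0]]
tote rim front [[664.2, 100.2], [662.3, -114.2]]
[ 283.     6.7 1386.4]
```

```bash
cat >> h.py <<'E'
from scipy.spatial.transform import Rotation as Rn
def rot(phi,tilt=0,head=0):
    "tool y along phi (down); or tilted: fingers lean forward along heading `head` by tilt, y across"
    if tilt: z=np.array([np.sin(tilt)*np.cos(head),np.sin(tilt)*np.sin(head),-np.cos(tilt)]); y=np.array([-np.sin(head),np.cos(head),0])
    else: z=np.array([0,0,-1.]); y=np.array([np.cos(phi),np.sin(phi),0])
    return np.c_[np.cross(y,z),y,z]
def best(pos,R):
    "of the two half-turn orientations the one with the smaller wrist turn"
    c=[]
    for F in(R,R@np.diag([-1,-1,1])):
        v=Rn.from_matrix(F).as_rotvec();q=arm.inverse_kinematics(pos,v)
        if q is not None:c.append((abs(q[5]),v,q))
    return min(c,key=lambda t:t[0])[1]
def snap(name,f=None,box=None,s=1.25,pts=None):
    im=read_camera(name)[:,:,::-1].copy()
    for p in ([] if pts is None else proj(name,pts)): cv2.circle(im,tuple(np.round(p*16).astype(int)),16,(0,0,255),-1,shift=4)
    if box: im=im[box[1]:box[3],box[0]:box[2]]
    cv2.imwrite(f,np.clip(cv2.resize(im,None,fx=s,fy=s,interpolation=cv2.INTER_CUBIC)*1.4,0,255).astype(np.uint8))
E
python3 - <<'E'
from h import *
# feasibility of later poses
for p,R in[((512.7,6.3,98),rot(-.327)),((465,-175,98),rot(-.327)),((477,324,103),rot(-.19)),((455,324,103),rot(-.19)),((480,-7,103),rot(-.012))]:
    v=best(p,R);print(p,arm.inverse_kinematics(p,v).round(2))
for t in(.5,.6,.7):
  for x in(430,640):
    z=rot(0,t,-.012)[:,2];p=np.array([x,-7,75])-22*z
    try:print(t,x,arm.inverse_kinematics(p,best(p,rot(0,t,-.012))).round(2))
    except Exception as e:print(t,x,e)
v=best((512.7,6.3,98),rot(-.327))
arm.reach((512.7,6.3,200),v);arm.move_l((512.7,6.3,98),rate=120);arm.gripper_close()
s=arm.read_state();print(s['width'],s['finger_force'],s['clock'])
arm.move_l((512.7,6.3,118));arm.move_l((465,-175,118),rate=180);print(arm.move_l((465,-175,97),rate=40,f_stop=5));print(arm.read_state()['eef_pos'])
arm.release();arm.move_l((465,-175,210),rate=200);print(arm.read_state()['clock'])
E
```

```text
(512.7, 6.3, 98) [-0.12  0.29  1.83  0.    1.02  0.2 ]
(465, -175, 98) [-0.5   0.27  1.87  0.    1.   -0.17]
(477, 324, 103) [ 0.48  0.37  1.69 -0.    1.08  0.67]
(455, 324, 103) [ 0.49  0.35  1.73 -0.    1.06  0.68]
(480, -7, 103) [-0.16  0.24  1.89 -0.    1.01 -0.15]
0.5 430 [-0.31 -0.02  2.41  0.49  0.3   0.84]
0.5 640 [-0.16  0.28  2.02  0.21  0.36  1.24]
0.6 430 [-0.36 -0.02  2.5   1.14  0.21  0.15]
0.6 640 [-0.18  0.27  2.11  0.51  0.19  0.93]
0.7 430 [-0.42  0.    2.6   2.    0.29 -0.77]
0.7 640 [-0.19  0.28  2.2   1.83  0.12 -0.4 ]
0.3177099066032605 29.999565482139587 4.475
True
[ 464.72723524 -174.43845087   97.85711089]
8.25
```

```bash
python3 - <<'E'
from h import *
g=(477.4,324,103);v=best(g,rot(-.19))
arm.reach((477.4,324,225),v);arm.move_l(g,rate=120);arm.gripper_close()
s=arm.read_state();print(s['width']*94,s['finger_force'],s['clock'],s['ft_force'])
e=(480,-7,103);v2=best(e,rot(-.013))
arm.move_l(e,v2,rate=110);s=arm.read_state();print(s['clock'],s['ft_force'])
arm.release();arm.move_l((480,-7,225),rate=200)
t=.45;h=-.013;R=rot(0,t,h);z=R[:,2];p=np.array([425,-6.3,150])-22*z
arm.reach(p,best(p,R));s=arm.read_state();print(s['clock'],s['eef_pos'])
snap('top','pics/t2.png',(165,60,465,285),2.6)
E
```

```text
47.967552431026036 29.907177910208702 12.0083 [ 0.73617723 -0.35367068  0.68364999]
15.1667 [-0.2041419   1.68668102  1.84051132]
17.9583 [415.76755866  -6.27917706 169.67964679]
```

View pics/t2.png

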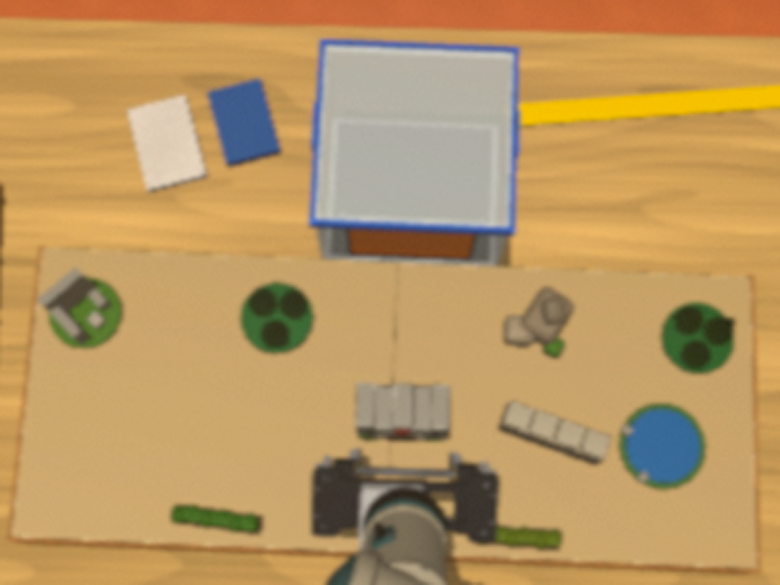

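```bash
python3 - <<'E'
from h import *
f=lambda p:np.array(p,float)/2.6+[164.7,59.7]
print('gate corners',ray('top',f([(357,383),(449,384),(449,438),(356,437)]),160).round(1).tolist())
print('rim',ray('top',f([(310,226),(515,232)]),205).round(1).tolist(),'flap low',ray('top',f([(349,257),(474,259)]),64).round(1).tolist())
arm.gripper_close()
h=-.013;R=rot(0,.45,h);z=R[:,2]
T=lambda x,y,zz:np.array([x,y,zz])-22*z
arm.move_l(T(425,-6.3,73),rate=100)
arm.move_l(T(570,-6.3-145*.013,73),rate=60)
s=arm.read_state();print(s['clock'],s['eef_pos'],s['ft_force'])
snap('top','pics/t3.png',(260,110,400,230),4)
E
```

```text
gate corners [[502.4, 47.4], [503.8, -51.0], [445.7, -51.9], [444.3, 46.7]]
rim [[661.9, 101.0], [661.0, -116.2]] flap low [[670.2, 64.8], [671.6, -82.6]]
22.9083 [560.30072469  -8.05308707  92.86390905] [-2.27319898 -1.33090408 -0.8138417 ]
```

View pics/t3.png

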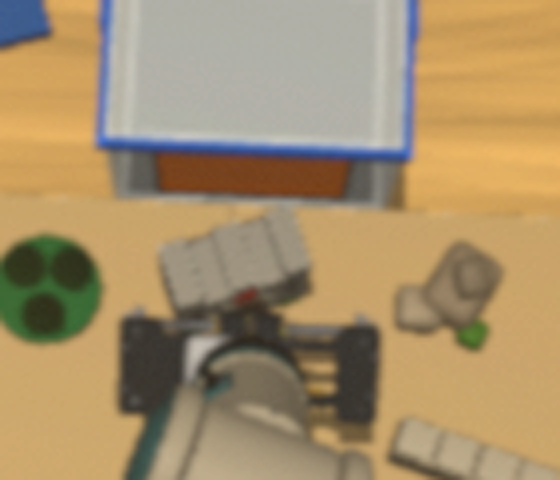

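```bash
python3 - <<'E'
from h import *
f=lambda p:np.array(p,float)/4+[259.6,109.6]
c=ray('top',f([(162,250),(290,206),(309,265),(178,313)]),160);print(c.round(1).tolist(),c.mean(0))
e=c[0]-c[1];e2=c[3]-c[2];print([np.arctan2(-v[0],v[1]) for v in(e,e2)])
E
```

```text
[[602.4, 56.0], [637.0, -33.8], [594.2, -48.0], [557.1, 43.3]] [597.66459246   4.34262855]
[np.float64(0.36780505143962944), np.float64(0.3857073582219916)]
```

```bash
cat >> h.py <<'E'
RT=rot(0,.45,-.013)
T=lambda x,y,zz=73:np.array([x,y,zz])-22*RT[:,2]
E
python3 - <<'E'
from h import *
arm.move_l(T(535,-8),rate=120);arm.move_l(T(535,25),rate=120)
arm.move_l(T(574,24.5),rate=50)
arm.move_l(T(560,24.5),rate=100)
s=arm.read_state();print(s['clock'])
snap('top','pics/t4.png',(260,110,400,230),4)
E
```

```text
25.05
```

View pics/t4.png

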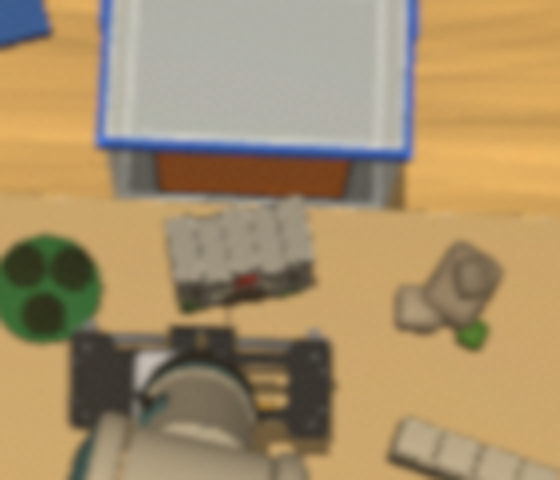

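```bash
python3 - <<'E'
from h import *
f=lambda p:np.array(p,float)/4+[259.6,109.6]
c=ray('top',f([(166,221),(304,199),(312,262),(178,284)]),160);print(c.round(1).tolist(),c.mean(0))
e=c[0]-c[1];e2=c[3]-c[2];print([np.arctan2(-v[0],v[1]) for v in(e,e2)])
# segment? colour samples
im=read_camera('top');print(im[170:186:3,305:335:6].tolist()[0])
E
```

```text
[[623.7, 53.8], [642.4, -43.7], [596.4, -50.1], [578.0, 43.9]] [610.12124421   0.9805828 ]
[np.float64(0.1900100720458274), np.float64(0.19338283420764132)]
[[113, 105, 91], [112, 104, 90], [112, 104, 90], [108, 100, 87], [108, 101, 87]]
```

```bash
python3 - <<'E'
from h import *
arm.move_l(T(560,34),rate=100);arm.move_l(T(589,34),rate=50);arm.move_l(T(572,34),rate=100);arm.move_l(T(572,0),rate=100)
print(arm.read_state()['clock'])
snap('top','pics/t5.png',(260,110,400,230),4)
E
```

```text
26.9417
```

View pics/t5.png

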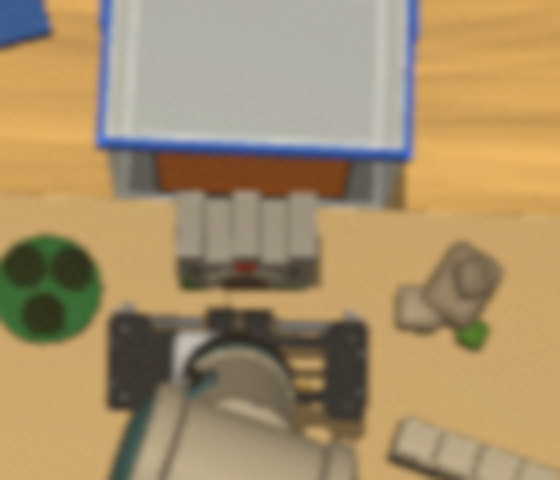

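```bash
python3 - <<'E'
from h import *
f=lambda p:np.array(p,float)/4+[259.6,109.6]
print(ray('top',f([(176,194),(318,194),(318,262),(178,262)]),160).round(1).tolist(), ray('top',f([(246,268)]),140))
print((proj('top',[[594,-5,60],[594,0,100],[572,0,75],[672,-8,190]])-[259.6,109.6])*4)
E
```

```text
[[643.7, 47.3], [646.4, -53.6], [596.5, -54.3], [593.9, 44.4]] [[595.86147114  -3.81718975]]
[[246.00195494 296.04218144]
 [240.00146814 283.50921353]
 [238.94348277 319.89438754]
 [255.51566878 144.77373962]]
```

```bash
cat > combo.py <<'E'
from h import *
def combo(f):
    s=read_camera('scene')[130:330,150:450,::-1];t=read_camera('top')[60:230,240:410,::-1]
    a=cv2.resize(s,(420,280),interpolation=cv2.INTER_CUBIC);a=cv2.resize(s,(780,520)[:2],interpolation=cv2.INTER_CUBIC)[:, :430]
    b=cv2.resize(t,(368,368),interpolation=cv2.INTER_CUBIC);b=cv2.copyMakeBorder(b,0,520-368,0,0,cv2.BORDER_CONSTANT)
    cv2.imwrite(f,np.clip(np.hstack([a,b])*1.4,0,255).astype(np.uint8))
E
python3 - <<'E'
from combo import *
arm.move_l(T(572,-4.2),rate=100)
arm.move_l(T(648,-4.9),rate=65)
arm.pause(.5)
s=arm.read_state();print(s['clock'],s['ft_force'],s['eef_pos'])
arm.move_l(T(600,-4),rate=100)
combo('pics/c6.png')
E
```

```text
29.0583 [ 0.49308818 -0.85912838 -0.03103031] [638.41274852  -4.76874871  92.84034001]
```

View pics/c6.png

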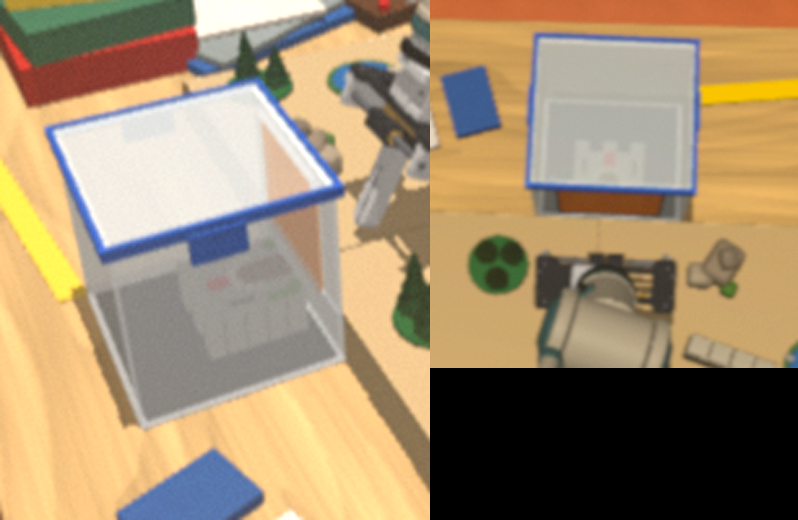

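```bash
python3 - <<'E'
from h import *
g=lambda x,y:((x-430)/2.165+239.7,y/2.165+59.7)
print(ray('top',[g(575,142),g(644,143)],55).round(1).tolist())
arm.move_l(T(500,-4,90),rate=120);arm.move_l(T(430,-4,180),rate=150)
snap('scene','pics/f.png',(150,130,450,330),2.6)
E
```

```text
[[781.6, 44.5], [782.8, -55.5]]
```

View pics/f.png

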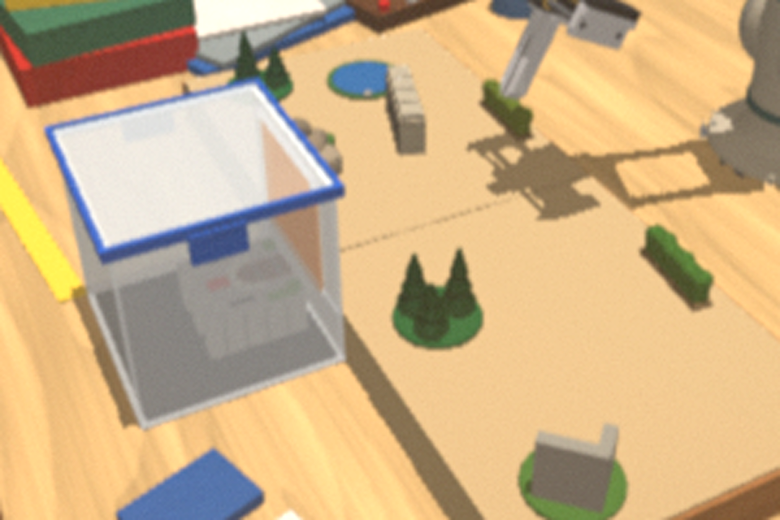

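The gatehouse lies flat with its front up: its top edge is at x≈782 and it measures 100 mm wide at z=55. The flap hangs shut, the wall stands on the board, and everything else is in place.

```bash
python3 -c "
from plant import hand_in
print(hand_in())"
```

```text
the job is handed in; nothing more can be done
None
```

The job is handed in: the gatehouse lies flat on its back in the tote, painted front up, behind the shut flap. I gripped it and slid it into line without lifting it, then pushed it through with the closed fingers, straightening it once on the way. The wall stands on the board, and the last pictures show everything else where it was.

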